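# Hold a sprung clip open over a recipe stand

## Robot

A 7-joint arm with a two-finger parallel gripper is mounted at the origin on a cart in front of the work surface, level with it; the furniture and walls round the work are solid. World frame = base frame: x ahead of the robot, y to its left, z up, the work surface at z = 0. Lengths are in m, angles in degrees, forces in N, time in s.
With the tool pointing down it reaches from about 0.4 to 0.9 m from the base axis. Payload 5.6 kg.
Tool frame: the origin (TCP) lies midway between the tips of the shut fingers; the grasp point (between the pads) lies 19 mm behind it; z points along the fingers, y is the line along which they close (so a half turn about z gives the same grasp; the last joint's range is limited). The gripper opens to 92 mm and grips with 3 to 60 N. Pads are 20 mm wide; open, the fingers measure 128 mm over their backs; the gripper's body (75 mm by 189 mm) begins 69 mm behind the grasp point.
Start: joints at [73.224, 26.786, -0.665, 91.828, 0.344, 61.387, -3.226], TCP at [0.161, -0.63, 0.215] pointing down, gripper open.
Joint ranges: [-144.91, 144.91], [-17.63, 115.5], [-89.93, 88.59], [15.96, 139.68], [-74.01, 254.01], [8.47, 105.57], [-167.45, 167.45]. Speed limits (degrees/s): [147.25, 147.25, 180, 180, 180, 180, 180].

## Interface

Orientations are given as a 3x3 rotation matrix whose columns are the frame's x, y, z axes.
In Python, from station import get_state, eyes, r gives the robot as it stands.
- The arm moves only by the tool carry_out, never from a script. Its argument "motion" is a list of rows, each an object of numbers: "dx", "dy", "dz": the shift along the tool's x, y, z in cm; "ax", "ay", "az": the turn, a rotation vector about the tool's x, y, z in rad. In form: [{"dx": .., "dy": .., "dz": .., "ax": .., "ay": .., "az": ..}, ...]. A call has 1 to 12 rows; each row shifts and turns the commanded pose from where the row before left it, along the tool's axes as they then stand; what a row does not reach is not made up. A row lasts 1/10 s, in which the tool goes at most 50 mm and 8.59 degrees, less where a joint would pass 70% of its speed; a pose out of reach is approached as far as the arm can. A call is refused whole if a number of a shift passes 5 or a number of a turn 0.15, either way. A call with a gripper value outside its range is refused whole. "gripper" is the opening, from 0 (shut) to 1 (fully open), set as the call begins (left out, the last holds). The fingers move at their own pace and stop on an object; "force" is the grip in N (left out, the last holds). Time passes only in rows, so rows that do not move let the fingers close. It gives the time, the measured TCP pose, the force, the opening and the grip force at its end, in the units of the state.
- get_state(): the state, without advancing time (a new reading comes with each control period).
- eyes.snapshot(name): name is "scene" or "top" or "wrist"; returns the picture (480x640x3 uint8, blue, green, red); there is no depth.
- eyes.camera_info(name): a dict with "mtx" (3x3 intrinsics, pixels), "k1" (the pictures are not rectified: a ray, as slopes to the right and down, at radius r is drawn at 1 + k1 r^2 times it, then the intrinsics apply), "extrinsics" (4x4, takes a point from camera to world coordinates). Camera axes: x right, y down, z forward; pixel columns grow to the right and rows downward; lengths in m; the calibration is good to about 2 mm. A picture is of the moment at which its call begins: read the wrist's pose just before it. camera_info takes no time and is no camera call; for the wrist camera it gives the pose at the moment of the call.
- r.finish_job(): hands the job in; it is judged then, once.
The state is a dict: "time_s": time; "joints": joint angles; "qd": joint speeds; "tau": joint torques, N m; "position": TCP position; "eef_rot": TCP orientation; "force": force on the tool from outside, world axes, zero at the start; "moment": the same for the moment, N m; "opening": finger opening in m; "grip_force": force on a finger pad.
Only numpy, scipy, OpenCV 4.12 (cv2) and the standard library are available. Lean on these libraries where they do the work, as an engineer would, in place of code of your own. Each camera call takes 0.05 s, during which the arm holds its last target. There are 200 camera calls.

## Task

Fold the recipe stand's card panel up on its hinge until it stands upright. Then take the wide metal clip off the wall of the recipe box, squeeze its handles so that it gapes wide, and lower it over the middle of the panel's top edge so that the edge is inside the gaping jaws but nothing of the clip rests on or presses against the panel. Finish like that, still holding the clip squeezed wide open there so that somebody can slip a recipe in; leave everything else standing where it is.

Things in the scene. Friction and masses are not known exactly. Their poses are not given: they have to be found in the camera images.
- panel (a joint): hinge of the recipe stand's panel, rad: 0 = folded flat forward onto the base (panel reaching to the stand's -y side), 1.571 = upright, stop at 1.95. A stiff friction hinge (0.12 Nm, so 1 to 2 N at the free edge): the panel stays wherever it is left. It starts partly raised, 0.7 to 1.15.
- panel_hinge (a point): middle of the hinge line of the recipe stand, 20 mm above the worktop; its axes are the stand's: x along the hinge, z up, and the half-raised panel leans to -y. The stand is fixed to the worktop: a wooden base 160 mm (x) by 165 mm (y, from -125 to +40 of the hinge), 13 mm thick, with a plain brown panel.
- panel_edge (a point): middle of the panel's free edge, 110 mm from the hinge line. The panel is 150 mm wide (x), 5 mm thick. Axes turn with the panel: x along the edge, y from the edge back toward the hinge (straight down when the panel is upright), z normal to the panel (the stand's +y when upright).
- card_box: open wooden recipe box, fixed to the worktop, 140 (x) x 110 (y) x 60 mm high, 5 mm walls, some cards standing inside in its +y half (to 74 mm high). Origin at the centre of its underside. The clip starts astride its -y long wall, gripping it.
- clip: the wide bulldog-type steel clip (loose, 90 g) as a whole; origin between the closed jaw tips, z up toward the handles, x along the clip's hinge pin, y the direction in which jaws and handles open and close. Jaws point down (-z), 60 mm wide along x. Pin 45 mm above the origin (diameter 6), handle rolls 85 mm above it. It starts with jaw tips 25 mm below the rim of the box wall. Whole clip 89 mm high.
- clip_handles (a point): point midway between the two handle rolls, where it is gripped: each roll is a 28 mm long bar along x, 8 mm thick; over the outsides they measure about 44 mm along y as it starts, 48 mm with the jaws shut and 26 mm when squeezed right to the stop. Squeezing needs about 4 N to start and 9 N to the stop; a 15 to 25 N grip holds it wide open. Axes as for the clip.
- clip_mouth (a point): point midway between the jaw tips (3 mm above the clip's origin). The tips are 6 mm thick bars. Axes as for the clip.
- clip_half0 (a joint): how far one half of the clip is swung open, rad: 0 = jaws shut, about 0.06 gripping the box wall, stop at 0.26; the gap between the jaw tips is about 84 mm x sin(value), so 21 mm at the stop.
- clip_half1 (a joint): the same for the other half; the halves are linked and always open equally.
- potato: bystander: small potato, 45 x 49 x 34 mm; origin at the centre of its underside
- cork: bystander: wine cork standing on end, diameter 23, height 38 mm; origin at the centre of its underside
- jam_jar: bystander: jam jar, diameter 64, height 99 mm; origin at the centre of its underside
- spice_jar: bystander: slim spice jar, diameter 41, height 104 mm; origin at the centre of its underside
- salad_bowl: bystander: small thin bowl, diameter 125, height 44 mm; origin at the centre of its underside
- stand: the recipe stand as a whole; origin on the worktop straight below point panel_hinge, same axes. Behind and above the work, from x = 0.60 m on, the lower edge of a wall cabinet hangs 0.44 m above the worktop: keep the wrist clear of it.

How it is judged (in metres and radians):
On the way, in this order (a step that is already met when the one before it is completed fails the run):
1. the panel stands upright (within 7 degrees) while the clip is still on the box wall (value of joint panel between 1.44 and 1.7 rad and distance between clip and card_box below 0.085 m), for 0.2 s.
2. the clip is off the box, in the fingers, spread wide in the air clear above the level of the panel's edge (value of joint each of clip_half0, clip_half1 above 0.19 rad and distance between clip and card_box above 0.12 m and contact force between the fingers and clip above 3 N and y of clip_mouth in the frame of panel_edge below 0 m), for 0.2 s.
At the end, for the whole second after the job is handed in: Panel upright within 7 deg; clip held (over 3 N), at rest, upright within 14 deg, parallel to the edge within 11 deg, each half open over 0.19 rad; edge 8 to 38 mm past the jaw tips, clip within 25 mm of the edge's middle, centred on the panel within 8 mm, pressing on the stand under 0.5 N (value of joint panel between 1.44 and 1.7 rad and value of joint each of clip_half0, clip_half1 above 0.19 rad and y of clip_mouth in the frame of panel_edge between 0.008 and 0.038 m and x of clip_mouth in the frame of panel_edge between -0.025 and 0.025 m and z of clip_mouth in the frame of panel_edge between -0.008 and 0.008 m and angle between the x axis of clip and the x axis of panel_edge, either way round below 0.2 rad and angle between clip's own z axis and vertical below 0.25 rad and contact force between clip and stand below 0.5 N and contact force between the fingers and clip above 3 N and linear speed of clip below 0.02 m/s); the arm keeps its last pose, push and grip.
It fails at once if the potato is shoved or knocked over (distance of potato from where it was at the start of the episode above 0.03 m).
It fails at once if the cork is shoved or knocked over (distance of cork from where it was at the start of the episode above 0.03 m or angle between cork's own z axis and vertical above 0.5 rad).
It fails at once if the jam jar is shoved or knocked over (distance of jam_jar from where it was at the start of the episode above 0.03 m or angle between jam_jar's own z axis and vertical above 0.5 rad).
It fails at once if the spice jar is shoved or knocked over (distance of spice_jar from where it was at the start of the episode above 0.03 m or angle between spice_jar's own z axis and vertical above 0.5 rad).
It fails at once if the salad bowl is shoved or knocked over (distance of salad_bowl from where it was at the start of the episode above 0.03 m or angle between salad_bowl's own z axis and vertical above 0.5 rad).
It also fails if it takes over 67 s, if anything falls off the work surface, if the arm or the gripper's body presses on something with over 40 N, if the wrist force passes 120 N, or if a joint passes its speed limit or range.

## Working session

There is one attempt and no reset: what is moved stays moved. The work goes in short steps, Python scripts to look and compute and a tool call to move; the robot and the scene stay as the last step left them, time stands still between calls to the robot, and variables do not carry over. Pictures are saved under pics/ and viewed, at most 10 in all, crops included, and the job is handed in when it is done.

Besides the shell and the picture viewer there is one more tool, called after "Emit:" by a JSON object that holds its "fn" and its "kwargs", one argument or row to a line. carry_out: Moves the arm, as the interface text tells. Its arguments: {"type":"object","properties":{"motion":{"type":"array"},"gripper":{"type":"number"},"force":{"type":"number"}},"required":["motion"]}

```bash
mkdir -p pics; ls; python3 - <<'E'
from station import get_state, eyes, r
import cv2, numpy as np
for n in ("scene","top"):
    cv2.imwrite(f"pics/{n}0.png",eyes.snapshot(n))
    i=eyes.camera_info(n); print(n,np.round(i["mtx"],1).tolist(),i["k1"],np.round(i["extrinsics"],3).tolist())
s=get_state();print(s)
E
```

```text
pics
scene [[489.9, 0.0, 320.8], [0.0, 489.9, 234.0], [0.0, 0.0, 1.0]] -0.09095892585059251 [[-0.795, -0.434, 0.424, 0.078], [-0.606, 0.545, -0.579, 0.495], [0.02, -0.717, -0.696, 0.822], [0.0, 0.0, 0.0, 1.0]]
top [[553.9, 0.0, 302.1], [0.0, 553.9, 232.0], [0.0, 0.0, 1.0]] -0.039991273095668196 [[0.021, -0.987, 0.16, 0.335], [-1.0, -0.02, 0.005, -0.108], [-0.002, -0.16, -0.987, 1.256], [0.0, 0.0, 0.0, 1.0]]
{'time_s': 0.1, 'joints': array([73.22639288, 26.8287636 , -0.66379814, 91.87314429,  0.34593965,
       61.38457723, -3.22353511]), 'qd': array([-0.00909006, -0.17898127, -0.01681255, -0.16071456,  0.02664026,
        0.04528843, -0.02457071]), 'tau': array([ 1.03985869e-03, -5.21646667e+01, -1.23064805e-02, -2.44366640e+01,
       -5.67458407e-02,  1.40904970e-02,  8.25943721e-05]), 'position': array([ 0.16045294, -0.62938211,  0.21377846]), 'eef_rot': array([[ 9.68978822e-01,  2.47143247e-01, -5.08478493e-04],
       [ 2.47143725e-01, -9.68977842e-01,  1.38615290e-03],
       [-1.50126064e-04, -1.46882007e-03, -9.99998910e-01]]), 'force': array([-0.32229687, -0.09317469, -0.09702606]), 'moment': array([ 0.01082919, -0.06785068,  0.05728904]), 'grip_force': 0.0, 'opening': 0.09219595166624121}
```

View pics/scene0.png

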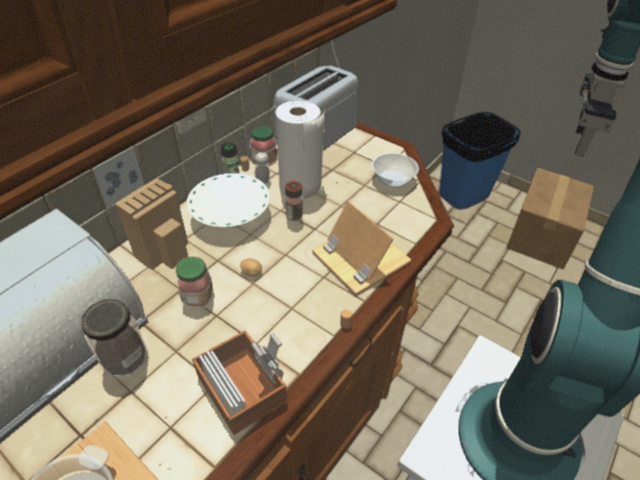

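View pics/top0.png

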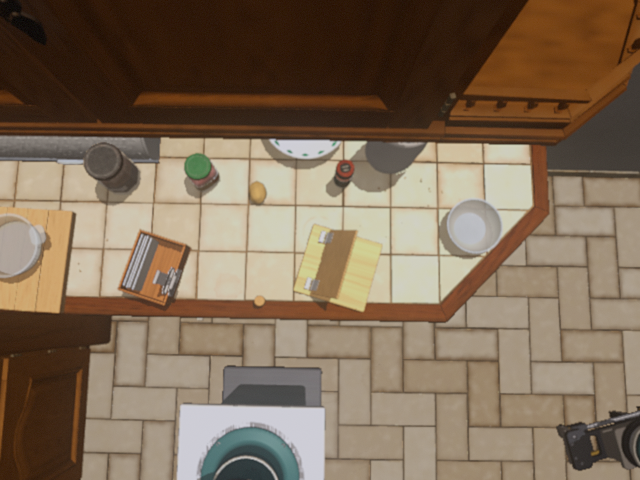

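The scene view has the stand at about (365,250), the box at (240,380) with the clip at (268,355), the cork at (346,320), the potato at (250,267) and the jam jar at (193,282). In the top view the stand is at (340,265), the box at (155,268), the clip at (167,278), the cork at (259,300) and the potato at (257,192). Next I'll zoom in on the stand and the box.

```bash
python3 - <<'E'
import cv2, numpy as np
t=cv2.imread("pics/top0.png");s=cv2.imread("pics/scene0.png")
a=cv2.resize(t[215:315,285:395],(440,400),interpolation=cv2.INTER_CUBIC)
b=cv2.resize(t[222:312,110:200],(360,360),interpolation=cv2.INTER_CUBIC)
c=np.zeros((400,800,3),np.uint8);c[:,:440]=a;c[:360,440:]=b
cv2.imwrite("pics/topz.png",c)
a=cv2.resize(s[195:295,305:415],(440,400),interpolation=cv2.INTER_CUBIC)
b=cv2.resize(s[325:435,190:290],(360,396),interpolation=cv2.INTER_CUBIC)
c=np.zeros((400,800,3),np.uint8);c[:,:440]=a;c[:396,440:]=b
cv2.imwrite("pics/scz.png",c)
E
```

```text
(no output)
```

View pics/topz.png

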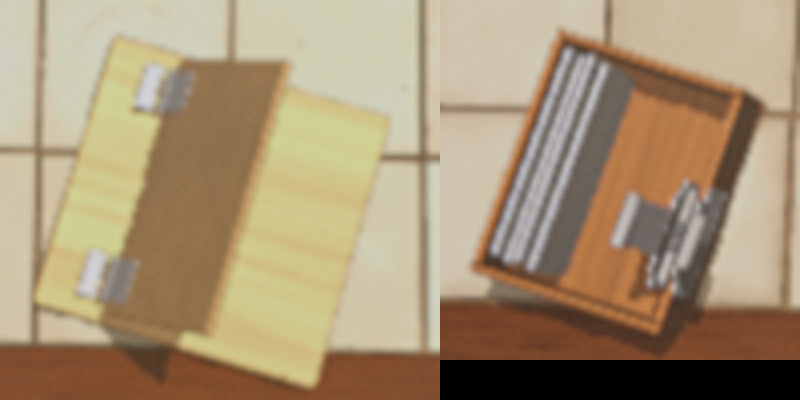

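View pics/scz.png

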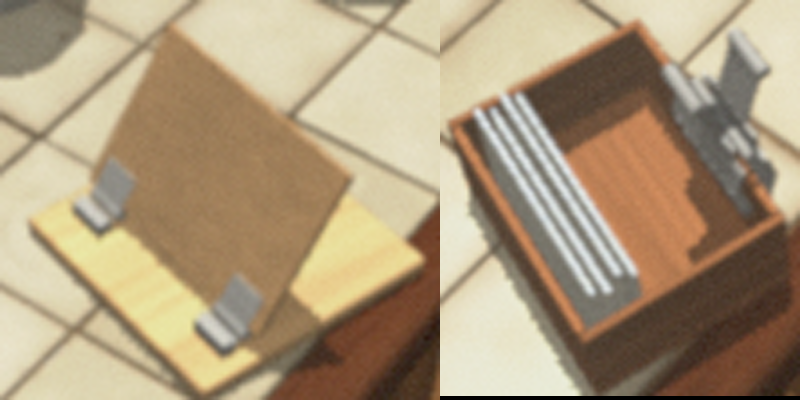

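```bash
cat > h.py <<'E'
from station import get_state, eyes, r
import cv2, numpy as np
def ray(n,p,info=None):
    i=info or eyes.camera_info(n); K=np.array(i["mtx"]);E=np.array(i["extrinsics"])
    D=np.array([i["k1"],0,0,0.])
    q=cv2.undistortPoints(np.array([[p]],float),K,D)[0,0]
    d=E[:3,:3]@np.array([q[0],q[1],1]); return E[:3,3],d/np.linalg.norm(d)
def onz(n,p,z,info=None):
    o,d=ray(n,p,info); return o+d*(z-o[2])/d[2]
def tri(r1,r2):
    (o1,d1),(o2,d2)=r1,r2
    s=np.linalg.lstsq(np.c_[d1,-d2],o2-o1,rcond=None)[0]
    a,b=o1+s[0]*d1,o2+s[1]*d2; return (a+b)/2,np.linalg.norm(a-b)
def proj(n,P):
    i=eyes.camera_info(n);E=np.linalg.inv(i["extrinsics"])
    return cv2.projectPoints(np.array([P],float),cv2.Rodrigues(E[:3,:3])[0],E[:3,3],np.array(i["mtx"]),np.array([i["k1"],0,0,0.]))[0].ravel()
E
python3 - <<'E'
from h import *
np.set_printoptions(precision=4,suppress=True)
T=lambda z:(z[0]/4+285,z[1]/4+215); S=lambda z:(z[0]/4+305,z[1]/4+195)
c=[onz("top",T(p),.013) for p in [(115,35),(390,120),(315,388),(35,300)]]
print("base top",np.array(c))
s=[onz("scene",S(p),.013) for p in [(425,260),(200,392),(30,222)]]
print("base sc (-y+x? ...)",np.array(s))
for a,b in [((288,62),(172,25)),((208,335),(350,180))]: print("edge",tri(ray("top",T(a)),ray("scene",S(b))))
B=lambda z:((z[0]-440)/4+110,z[1]/4+222); Q=lambda z:((z[0]-440)/3.6+190,z[1]/3.6+325)
print("box top",np.array([onz("top",B(p),.06) for p in [(560,30),(743,92),(660,330),(475,268)]]))
print("box sc",np.array([onz("scene",Q(p),.06) for p in [(638,22),(783,215),(583,335),(452,122)]]))
print("rolls",onz("top",B((628,220)),.12),onz("top",B((690,250)),.12), onz("scene",Q((752,52)),.12))
for n,p,z in [("cork",(259,300),.038),("potato",(257,192),.03),("jam",(198,165),.099),("spice",(345,167),.104),("bowl",(474,227),.04)]: print(n,onz("top",p,z))
E
```

```text
base top [[ 0.5551 -0.1281  0.013 ]
 [ 0.5095 -0.2847  0.013 ]
 [ 0.3582 -0.2427  0.013 ]
 [ 0.4038 -0.086   0.013 ]]
base sc (-y+x? ...) [[ 0.358  -0.2395  0.013 ]
 [ 0.4045 -0.0814  0.013 ]
 [ 0.552  -0.124   0.013 ]]
edge (array([ 0.5249, -0.2171,  0.1134]), np.float64(0.0001696864235312634))
edge (array([ 0.3829, -0.1768,  0.1103]), np.float64(0.001392946649517878))
box top [[0.5262 0.2541 0.06  ]
 [0.494  0.1512 0.06  ]
 [0.364  0.1892 0.06  ]
 [0.3949 0.2917 0.06  ]]
box sc [[0.4946 0.1539 0.06  ]
 [0.3651 0.1916 0.06  ]
 [0.3971 0.2936 0.06  ]
 [0.5256 0.2546 0.06  ]]
rolls [0.4183 0.1941 0.12  ] [0.4036 0.1611 0.12  ] [0.4083 0.1598 0.12  ]
cork [ 0.379 -0.011  0.038]
potato [0.6226 0.0023 0.03  ]
jam [0.6638 0.1259 0.099 ]
spice [ 0.6642 -0.1916  0.104 ]
bowl [ 0.5504 -0.4859  0.04  ]
```

Emit:
{"fn": "carry_out", "kwargs": {
  "motion": [
    {"az": 0.106, "dx": 0.5, "dy": -2},
    {"az": 0.106, "dx": 0.5, "dy": -2},
    {"az": 0.106, "dx": 0.5, "dy": -2},
    {"az": 0.106, "dx": 0.5, "dy": -2},
    {"az": 0.106, "dx": 0.5, "dy": -2},
    {"dx": 1.5, "dy": -3},
    {"dx": 1.5, "dy": -3},
    {"dx": 1.5, "dy": -3},
    {"dx": 1.5, "dy": -3},
    {"dx": 1.5, "dy": -3},
    {"dx": 1.5, "dy": -3},
    {}
  ],
  "gripper": 0,
  "force": 20
}}

```text
validation failed for argument at $.mo...
```

Emit:
{"fn": "carry_out", "kwargs": {
  "motion": [
    {"dx": 0.5, "dy": -2, "dz": 0, "ax": 0, "ay": 0, "az": 0.106},
    {"dx": 0.5, "dy": -2, "dz": 0, "ax": 0, "ay": 0, "az": 0.106},
    {"dx": 0.5, "dy": -2, "dz": 0, "ax": 0, "ay": 0, "az": 0.106},
    {"dx": 0.5, "dy": -2, "dz": 0, "ax": 0, "ay": 0, "az": 0.106},
    {"dx": 0.5, "dy": -2, "dz": 0, "ax": 0, "ay": 0, "az": 0.106},
    {"dx": 1.5, "dy": -3, "dz": 0, "ax": 0, "ay": 0, "az": 0},
    {"dx": 1.5, "dy": -3, "dz": 0, "ax": 0, "ay": 0, "az": 0},
    {"dx": 1.5, "dy": -3, "dz": 0, "ax": 0, "ay": 0, "az": 0},
    {"dx": 1.5, "dy": -3, "dz": 0, "ax": 0, "ay": 0, "az": 0},
    {"dx": 1.5, "dy": -3, "dz": 0, "ax": 0, "ay": 0, "az": 0},
    {"dx": 1.5, "dy": -3, "dz": 0, "ax": 0, "ay": 0, "az": 0}
  ],
  "gripper": 0,
  "force": 20
}}

```text
time_s: 1.2
position: [0.3185, -0.3807, 0.2144]
eef_rot: [[0.961, -0.277, -0.0], [-0.277, -0.961, 0.0], [-0.0, -0.0, -1.0]]
force: [-0.2, -0.5, -0.5]
opening: 0.0061
grip_force: 0.0
```

Emit:
{"fn": "carry_out", "kwargs": {
  "motion": [
    {"dx": 1.55, "dy": -3.2, "dz": 0, "ax": 0, "ay": 0, "az": 0},
    {"dx": 1.55, "dy": -3.2, "dz": 0, "ax": 0, "ay": 0, "az": 0},
    {"dx": 1.55, "dy": -3.2, "dz": 0, "ax": 0, "ay": 0, "az": 0},
    {"dx": 1.55, "dy": -3.2, "dz": 0, "ax": 0, "ay": 0, "az": 0},
    {"dx": 1.55, "dy": -3.2, "dz": 0, "ax": 0, "ay": 0, "az": 0},
    {"dx": 0, "dy": 0, "dz": 0, "ax": 0, "ay": 0, "az": 0},
    {"dx": 0, "dy": 0, "dz": 0, "ax": 0, "ay": 0, "az": 0}
  ]
}}

```text
time_s: 1.9
position: [0.4366, -0.2492, 0.2142]
eef_rot: [[0.961, -0.275, -0.001], [-0.275, -0.961, 0.0], [-0.001, 0.0, -1.0]]
force: [-0.5, 0.4, 0.1]
opening: 0.0003
grip_force: 0.0
```

```bash
python3 - <<'E'
from h import *
s=get_state();print(s["position"],s["joints"].round(1))
y=np.array([.274,.962]);x=np.array([.962,-.274]);d=s["position"][:2]-np.array([.4675,-.1428]);print("stand xy",d@x,d@y)
cv2.imwrite("pics/scene1.png",cv2.resize(eyes.snapshot("scene")[120:320,260:480],(660,600),interpolation=cv2.INTER_CUBIC))
E
```

```text
[ 0.4366148  -0.24915223  0.21420607] [ 34.2  13.2  -9.5 111.6   2.6  55.4 -82.6]
stand xy -0.0005710542062269264 -0.11077338853177078
```

View pics/scene1.png

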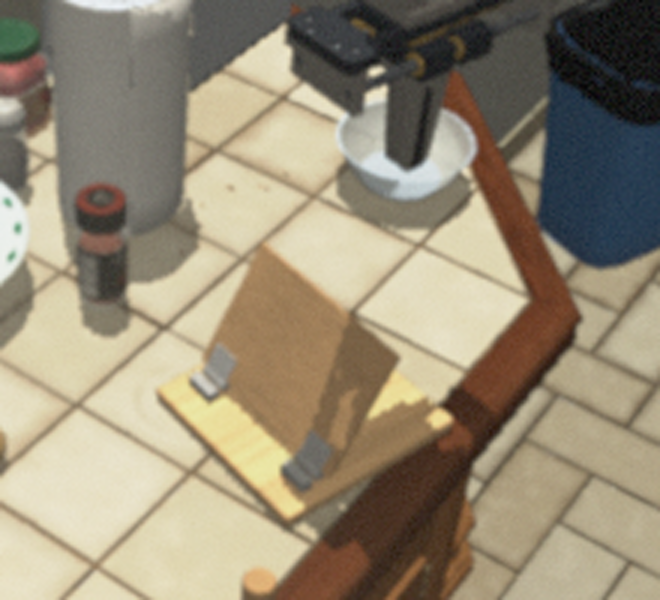

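The fingers are clear on the stand's −y side, above the base and in front of the leaning panel (edge at about (330,300) in the crop). Next they go down and push.

Emit:
{"fn": "carry_out", "kwargs": {
  "motion": [
    {"dx": 0, "dy": 0, "dz": 2.8, "ax": 0, "ay": 0, "az": 0},
    {"dx": 0, "dy": 0, "dz": 2.8, "ax": 0, "ay": 0, "az": 0},
    {"dx": 0, "dy": 0, "dz": 2.8, "ax": 0, "ay": 0, "az": 0},
    {"dx": 0, "dy": 0, "dz": 2.8, "ax": 0, "ay": 0, "az": 0},
    {"dx": 0, "dy": 0, "dz": 2.8, "ax": 0, "ay": 0, "az": 0},
    {"dx": 0, "dy": 0, "dz": 0, "ax": 0, "ay": 0, "az": 0},
    {"dx": 0, "dy": -1, "dz": 0, "ax": 0, "ay": 0, "az": 0},
    {"dx": 0, "dy": -1, "dz": 0, "ax": 0, "ay": 0, "az": 0},
    {"dx": 0, "dy": -1, "dz": 0, "ax": 0, "ay": 0, "az": 0},
    {"dx": 0, "dy": -1, "dz": 0, "ax": 0, "ay": 0, "az": 0},
    {"dx": 0, "dy": -1, "dz": 0, "ax": 0, "ay": 0, "az": 0},
    {"dx": 0, "dy": -1, "dz": 0, "ax": 0, "ay": 0, "az": 0}
  ]
}}

```text
time_s: 3.15
position: [0.4538, -0.1917, 0.0752]
eef_rot: [[0.961, -0.277, 0.001], [-0.277, -0.961, -0.001], [0.001, 0.001, -1.0]]
force: [-1.2, -2.7, 1.3]
opening: 0.0005
grip_force: 1.1
```

Emit:
{"fn": "carry_out", "kwargs": {
  "motion": [
    {"dx": 0, "dy": -0.7, "dz": 0, "ax": 0, "ay": 0, "az": 0},
    {"dx": 0, "dy": -0.7, "dz": 0, "ax": 0, "ay": 0, "az": 0},
    {"dx": 0, "dy": -0.7, "dz": 0, "ax": 0, "ay": 0, "az": 0},
    {"dx": 0, "dy": -0.5, "dz": 0, "ax": 0, "ay": 0, "az": 0},
    {"dx": 0, "dy": 0, "dz": 0, "ax": 0, "ay": 0, "az": 0},
    {"dx": 0, "dy": 0, "dz": 0, "ax": 0, "ay": 0, "az": 0}
  ]
}}

```text
time_s: 3.75
position: [0.4602, -0.1667, 0.0743]
eef_rot: [[0.961, -0.276, -0.001], [-0.276, -0.961, 0.0], [-0.001, -0.0, -1.0]]
force: [-0.2, 0.2, -0.6]
opening: 0.0006
grip_force: 0.0
```

```bash
python3 - <<'E'
from h import *
s=get_state();print(s["position"],s["joints"].round(1),s["force"])
y=np.array([.274,.962]);x=np.array([.962,-.274]);d=s["position"][:2]-np.array([.4675,-.1428]);print("stand xy",d@x,d@y)
a=cv2.resize(eyes.snapshot("scene")[160:310,290:430],(400,429),interpolation=cv2.INTER_CUBIC)
b=cv2.resize(eyes.snapshot("top")[200:325,275:395],(400,417),interpolation=cv2.INTER_CUBIC)
c=np.zeros((430,800,3),np.uint8);c[:429,:400]=a;c[:417,400:]=b
cv2.imwrite("pics/p2.png",c)
E
```

```text
[ 0.46023031 -0.16670966  0.07433767] [ 23.8  24.   -9.3 119.5   6.2  37.  -95.8] [-0.18090541  0.22775229 -0.64875392]
stand xy -0.00044219052913442987 -0.024992991486378437
```

View pics/p2.png

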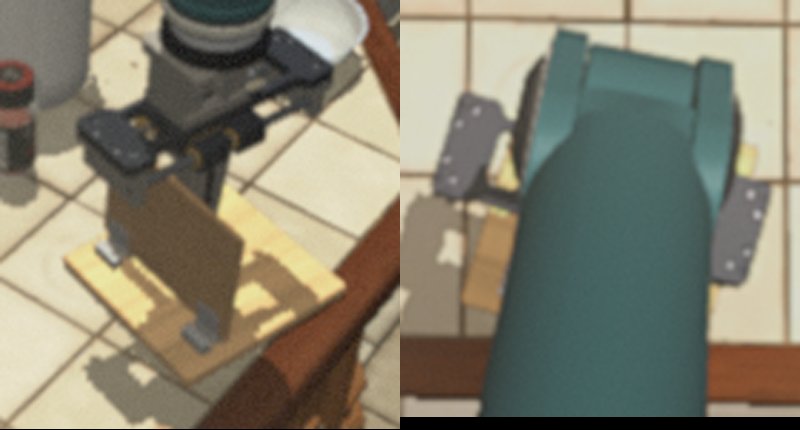

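The panel looks nearly upright, with its near top corner at crop (242,240). I'll measure the angle from that corner.

```bash
python3 - <<'E'
from h import *
y=np.array([.274,.962,0]);x=np.array([.962,-.274,0]);h=np.array([.4675,-.1428,.02])
for px in [(242,240),(228,335)]:
    o,d=ray("scene",(px[0]/2.857+290,px[1]/2.86+160))
    t=((h-.075*x-o)@x)/(d@x);P=o+t*d-h;print(P@y,P[2])
E
```

```text
-1.742251117307411e-05 0.11426524670186657
0.0008625160996213364 0.014338326569075095
```

Emit:
{"fn": "carry_out", "kwargs": {
  "motion": [
    {"dx": 0, "dy": 1, "dz": 0, "ax": 0, "ay": 0, "az": 0},
    {"dx": 0, "dy": 1.5, "dz": 0, "ax": 0, "ay": 0, "az": 0},
    {"dx": 0, "dy": 1.5, "dz": 0, "ax": 0, "ay": 0, "az": 0},
    {"dx": 0, "dy": 0, "dz": 0, "ax": 0, "ay": 0, "az": 0},
    {"dx": 0, "dy": 0, "dz": -3.5, "ax": 0, "ay": 0, "az": 0},
    {"dx": 0, "dy": 0, "dz": -3.5, "ax": 0, "ay": 0, "az": 0},
    {"dx": 0, "dy": 0, "dz": -3.5, "ax": 0, "ay": 0, "az": 0},
    {"dx": 0, "dy": 0, "dz": -3.5, "ax": 0, "ay": 0, "az": 0},
    {"dx": 0, "dy": 0, "dz": -3.5, "ax": 0, "ay": 0, "az": 0},
    {"dx": 0, "dy": 0, "dz": 0, "ax": 0, "ay": 0, "az": 0}
  ]
}}

```text
time_s: 4.85
position: [0.4521, -0.2062, 0.2543]
eef_rot: [[0.961, -0.277, 0.008], [-0.277, -0.961, -0.004], [0.009, 0.001, -1.0]]
force: [-0.1, 0.9, -0.2]
opening: 0.0009
grip_force: 0.0
```

Emit:
{"fn": "carry_out", "kwargs": {
  "motion": [
    {"dx": -1.3, "dy": -3.25, "dz": 0, "ax": 0, "ay": 0, "az": 0},
    {"dx": -1.3, "dy": -3.25, "dz": 0, "ax": 0, "ay": 0, "az": 0},
    {"dx": -1.3, "dy": -3.25, "dz": 0, "ax": 0, "ay": 0, "az": 0},
    {"dx": -1.3, "dy": -3.25, "dz": 0, "ax": 0, "ay": 0, "az": 0},
    {"dx": -1.3, "dy": -3.25, "dz": 0, "ax": 0, "ay": 0, "az": 0},
    {"dx": -1.3, "dy": -3.25, "dz": 0, "ax": 0, "ay": 0, "az": 0},
    {"dx": -1.3, "dy": -3.25, "dz": 0, "ax": 0, "ay": 0, "az": 0},
    {"dx": -1.3, "dy": -3.25, "dz": 0, "ax": 0, "ay": 0, "az": 0},
    {"dx": -1.3, "dy": -3.25, "dz": 0, "ax": 0, "ay": 0, "az": 0},
    {"dx": -1.3, "dy": -3.25, "dz": 0, "ax": 0, "ay": 0, "az": 0},
    {"dx": -1.3, "dy": -3.25, "dz": 0, "ax": 0, "ay": 0, "az": 0},
    {"dx": 0, "dy": 0, "dz": 0, "ax": 0, "ay": 0, "az": 0}
  ],
  "gripper": 1
}}

```text
time_s: 6.05
position: [0.4092, 0.1821, 0.249]
eef_rot: [[0.963, -0.269, -0.001], [-0.269, -0.963, 0.002], [-0.002, -0.002, -1.0]]
force: [0.9, -0.4, -0.9]
opening: 0.0915
grip_force: 0.0
```

```bash
python3 - <<'E'
from h import *
s=get_state();print(s["position"],s["joints"].round(1),s["opening"])
cv2.imwrite("pics/wraw.png",eyes.snapshot("wrist"))
cv2.imwrite("pics/topraw.png",eyes.snapshot("top"))
cv2.imwrite("pics/sceneraw.png",eyes.snapshot("scene"))
import json; i=eyes.camera_info("wrist");json.dump({k:np.array(v).tolist() for k,v in i.items() if k in("mtx","k1","extrinsics")},open("w.json","w"));print(i["extrinsics"])
print(proj("wrist",[.411,.1776,.12]))
E
```

```text
[0.40921975 0.1821263  0.24900929] [   1.3    7.2  -31.4  114.9    4.2   59.  -137.7] 0.09154097986123645
[[-2.76736189e-01 -9.24737666e-01 -2.61299312e-01  4.83701289e-01]
 [-9.60945609e-01  2.66531247e-01  7.44622794e-02  1.56969938e-01]
 [ 7.86356839e-04  2.71700834e-01 -9.62381441e-01  4.18193251e-01]
 [ 0.00000000e+00  0.00000000e+00  0.00000000e+00  1.00000000e+00]]
[322.64946099 229.43749858]
```

View pics/wraw.png

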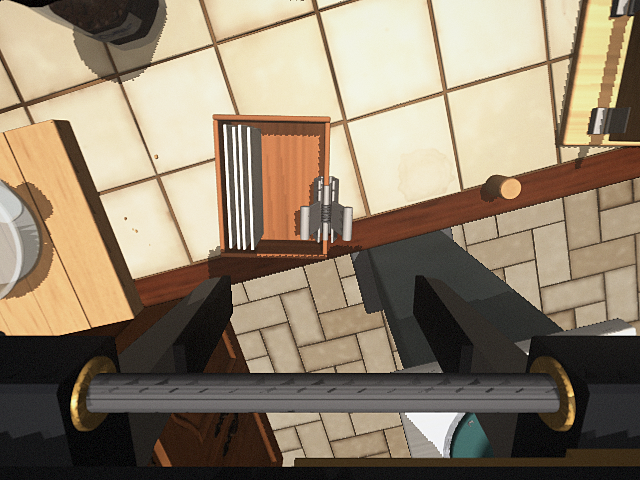

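The wrist view shows the clip with its rolls at about (305,223) and (348,223), aligned with the box's right wall. The panel edge and stand are at the upper right.

```bash
python3 - <<'E'
from h import *
import json
i=json.load(open("w.json"))
w=cv2.imread("pics/wraw.png")
a=onz(0,(305.5,223),.12,i);b=onz(0,(348,222.5),.12,i);print(a,b,(a+b)/2,np.linalg.norm(a-b),np.degrees(np.arctan2(*(a-b)[:2])))
t=cv2.imread("pics/topraw.png");s=cv2.imread("pics/sceneraw.png")
c=np.zeros((600,800,3),np.uint8)
c[:400,:400]=cv2.resize(t[215:315,285:385],(400,400),interpolation=cv2.INTER_CUBIC)
c[:400,400:]=cv2.resize(s[190:290,305:405],(400,400),interpolation=cv2.INTER_CUBIC)
c[400:,:400]=cv2.resize(w[180:260,270:430],(400,200),interpolation=cv2.INTER_CUBIC)
cv2.imwrite("pics/z3.png",c)
E
```

```text
[0.42026679 0.18979228 0.12      ] [0.41087912 0.15567409 0.12      ] [0.41557296 0.17273318 0.12      ] 0.035386142092590035 15.384333133891374
```

View pics/z3.png

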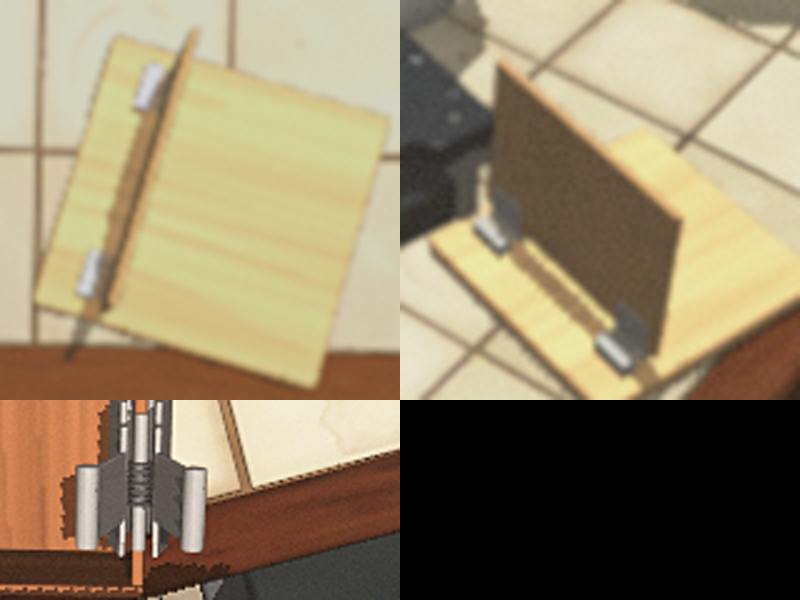

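Emit:
{"fn": "carry_out", "kwargs": {
  "motion": [
    {"dx": 0.4, "dy": 0.35, "dz": 2, "ax": 0, "ay": 0, "az": 0},
    {"dx": 0.4, "dy": 0.35, "dz": 2, "ax": 0, "ay": 0, "az": 0},
    {"dx": 0, "dy": 0, "dz": 2, "ax": 0, "ay": 0, "az": 0},
    {"dx": 0, "dy": 0, "dz": 0, "ax": 0, "ay": 0, "az": 0},
    {"dx": 0, "dy": 0, "dz": 0, "ax": 0, "ay": 0, "az": 0},
    {"dx": 0, "dy": 0, "dz": 0, "ax": 0, "ay": 0, "az": 0}
  ]
}}

```text
time_s: 6.8
position: [0.4173, 0.1685, 0.1905]
eef_rot: [[0.961, -0.277, 0.002], [-0.277, -0.961, 0.0], [0.001, -0.001, -1.0]]
force: [-0.9, -0.2, 0.3]
opening: 0.0923
grip_force: 0.0
```

```bash
python3 - <<'E'
from h import *
s=get_state();print(s["position"],s["eef_rot"].round(3),s["joints"].round(1))
w=eyes.snapshot("wrist");cv2.imwrite("pics/w4.png",w)
P=[.4155,.1727,.12];p=proj("wrist",P);print(p)
x=np.array([.962,-.274,0])
y=np.array([.274,.962,0])
h=cv2.cvtColor(w,cv2.COLOR_BGR2HSV);m=((h[...,1]<40)&(h[...,2]>120)).astype(np.uint8)
u,v=p.astype(int);m2=np.zeros_like(m);m2[v-60:v+60,u-70:u+70]=m[v-60:v+60,u-70:u+70]
n,l,st,ce=cv2.connectedComponentsWithStats(m2)
for k in range(1,n):
    if st[k,4]>60:
        b=onz("wrist",ce[k],.124);d=b-np.array([.445,.2225,0]);print(st[k],ce[k].round(1),b.round(4),d@x,d@y)
E
```

```text
[0.41730181 0.16850484 0.19048425] [[ 0.961 -0.277  0.002]
 [-0.277 -0.961  0.   ]
 [ 0.001 -0.001 -1.   ]] [   1.    11.8  -30.2  118.6    7.6   51.3 -139.5]
[319.30150339 255.00625   ]
[317 195  16  21  93] [321.7 202. ] [0.451  0.1607 0.124 ] 0.022736209017947533 -0.057819449097636304
[371 195  18  14 143] [381.5 199.9] [0.4416 0.1231 0.124 ] 0.024002299652685837 -0.0965795935673615
[309 211   6  23 135] [311.5 222.1] [0.44   0.1708 0.124 ] 0.009377724065223676 -0.05104867405630961
[279 241  11  33 348] [284.  256.4] [0.4224 0.1955 0.124 ] -0.01434602702826498 -0.03217375244902784
[331 241  11  33 316] [335.8 256.5] [0.4126 0.1619 0.124 ] -0.014548623310612976 -0.0672145937220964
[309 254   6  12  66] [311.5 259.8] [0.4149 0.1784 0.124 ] -0.01685420956450774 -0.050697194296120254
```

View pics/w4.png

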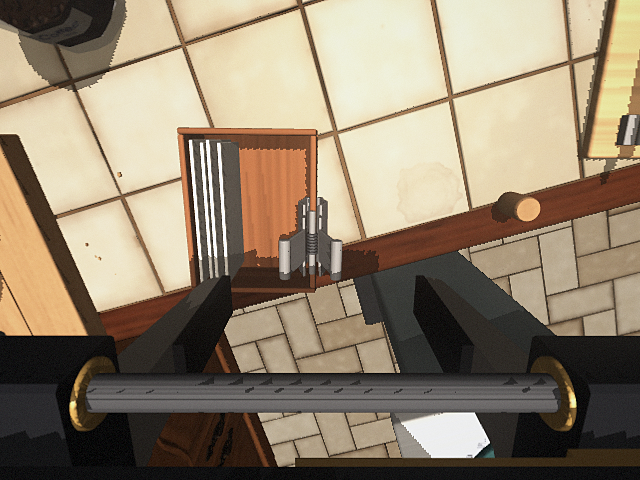

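Emit:
{"fn": "carry_out", "kwargs": {
  "motion": [
    {"dx": -0.4, "dy": -0.9, "dz": 0, "ax": 0, "ay": 0, "az": 0},
    {"dx": 0, "dy": 0, "dz": 2, "ax": 0, "ay": 0, "az": 0},
    {"dx": 0, "dy": 0, "dz": 2, "ax": 0, "ay": 0, "az": 0},
    {"dx": 0, "dy": 0, "dz": 2, "ax": 0, "ay": 0, "az": 0},
    {"dx": 0, "dy": 0, "dz": 2, "ax": 0, "ay": 0, "az": 0},
    {"dx": 0, "dy": 0, "dz": 0.9, "ax": 0, "ay": 0, "az": 0},
    {"dx": 0, "dy": 0, "dz": 0, "ax": 0, "ay": 0, "az": 0},
    {"dx": 0, "dy": 0, "dz": 0, "ax": 0, "ay": 0, "az": 0},
    {"dx": 0, "dy": 0, "dz": 0, "ax": 0, "ay": 0, "az": 0}
  ]
}}

```text
time_s: 7.75
position: [0.4159, 0.1789, 0.1015]
eef_rot: [[0.961, -0.276, 0.002], [-0.276, -0.961, 0.001], [0.002, -0.001, -1.0]]
force: [-0.0, 0.9, 0.3]
opening: 0.0918
grip_force: 0.0
```

```bash
python3 - <<'E'
from h import *
s=get_state();print(s["position"],s["force"],s["joints"].round(1))
print(proj("wrist",[.4165,.178,.12]))
w=eyes.snapshot("wrist");
c=np.zeros((480,800,3),np.uint8);c[:,:640]=w
cv2.imwrite("pics/w5.png",w)
E
```

```text
[0.41592424 0.17890316 0.10152385] [-0.04117998  0.87114273  0.31190091] [  -3.5   20.5  -27.8  122.5   14.8   40.  -147.3]
[326.4705092 308.5746123]
```

View pics/w5.png

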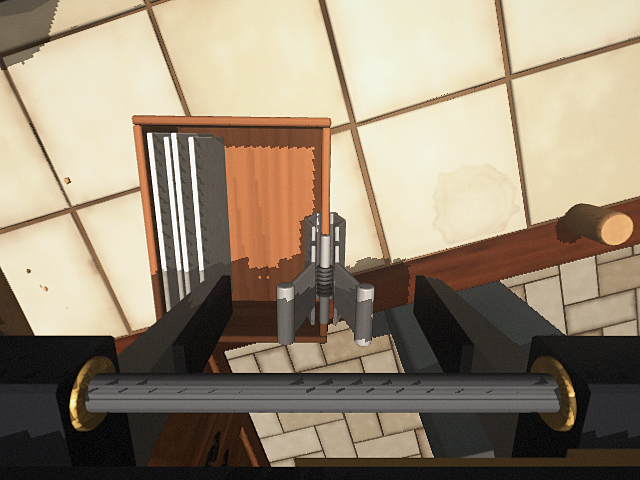

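The rolls, at (286,314) and (365,314), sit centred between the fingers (midline at about 324). Next I'll squeeze them.

Emit:
{"fn": "carry_out", "kwargs": {
  "motion": [
    {"dx": 0, "dy": 0, "dz": 0, "ax": 0, "ay": 0, "az": 0},
    {"dx": 0, "dy": 0, "dz": 0, "ax": 0, "ay": 0, "az": 0},
    {"dx": 0, "dy": 0, "dz": 0, "ax": 0, "ay": 0, "az": 0},
    {"dx": 0, "dy": 0, "dz": 0, "ax": 0, "ay": 0, "az": 0},
    {"dx": 0, "dy": 0, "dz": 0, "ax": 0, "ay": 0, "az": 0},
    {"dx": 0, "dy": 0, "dz": 0, "ax": 0, "ay": 0, "az": 0},
    {"dx": 0, "dy": 0, "dz": 0, "ax": 0, "ay": 0, "az": 0},
    {"dx": 0, "dy": 0, "dz": 0, "ax": 0, "ay": 0, "az": 0}
  ],
  "gripper": 0,
  "force": 20
}}

```text
time_s: 8.6
position: [0.4151, 0.1784, 0.1004]
eef_rot: [[0.961, -0.277, -0.0], [-0.277, -0.961, -0.0], [-0.0, 0.0, -1.0]]
force: [-0.3, -1.4, -0.6]
opening: 0.03
grip_force: 7.5
```

Emit:
{"fn": "carry_out", "kwargs": {
  "motion": [
    {"dx": 0, "dy": 0, "dz": 0, "ax": 0, "ay": 0, "az": 0},
    {"dx": 0, "dy": 0, "dz": 0, "ax": 0, "ay": 0, "az": 0},
    {"dx": 0, "dy": 0, "dz": 0, "ax": 0, "ay": 0, "az": 0},
    {"dx": 0, "dy": 0, "dz": 0, "ax": 0, "ay": 0, "az": 0},
    {"dx": 0, "dy": 0, "dz": 0, "ax": 0, "ay": 0, "az": 0},
    {"dx": 0, "dy": 0, "dz": 0, "ax": 0, "ay": 0, "az": 0}
  ]
}}

```text
time_s: 9.2
position: [0.4152, 0.1784, 0.1006]
eef_rot: [[0.961, -0.277, -0.0], [-0.277, -0.961, -0.0], [-0.0, 0.0, -1.0]]
force: [-0.6, 0.4, -0.4]
opening: 0.0246
grip_force: 20.0
```

Emit:
{"fn": "carry_out", "kwargs": {
  "motion": [
    {"dx": 0, "dy": 0, "dz": -0.7, "ax": 0, "ay": 0, "az": 0},
    {"dx": 0, "dy": 0, "dz": -1, "ax": 0, "ay": 0, "az": 0},
    {"dx": 0, "dy": 0, "dz": -1, "ax": 0, "ay": 0, "az": 0},
    {"dx": 0, "dy": 0, "dz": -1.2, "ax": 0, "ay": 0, "az": 0},
    {"dx": 0, "dy": 0, "dz": -1.5, "ax": 0, "ay": 0, "az": 0},
    {"dx": 0, "dy": 0, "dz": -1.5, "ax": 0, "ay": 0, "az": 0},
    {"dx": 0, "dy": 0, "dz": -1.5, "ax": 0, "ay": 0, "az": 0},
    {"dx": 0, "dy": 0, "dz": -1.5, "ax": 0, "ay": 0, "az": 0},
    {"dx": 0, "dy": 0, "dz": -1.5, "ax": 0, "ay": 0, "az": 0},
    {"dx": 0, "dy": 0, "dz": -1, "ax": 0, "ay": 0, "az": 0},
    {"dx": 0, "dy": 0, "dz": -0.5, "ax": 0, "ay": 0, "az": 0},
    {"dx": 0, "dy": 0, "dz": 0, "ax": 0, "ay": 0, "az": 0}
  ]
}}

```text
time_s: 10.4
position: [0.4155, 0.1785, 0.2303]
eef_rot: [[0.961, -0.277, 0.001], [-0.277, -0.961, 0.0], [0.001, -0.001, -1.0]]
force: [-0.8, 0.4, -0.4]
opening: 0.0247
grip_force: 20.0
```

```bash
python3 - <<'E'
from h import *
s=get_state();print(s["position"],s["force"],s["opening"],s["grip_force"])
np.set_printoptions(precision=4,suppress=True)
# grey clip in the fixed views: predict, segment, triangulate extents
C=s["position"]+np.array([0,0,.019])
w=eyes.snapshot("wrist")
h=cv2.cvtColor(w,cv2.COLOR_BGR2HSV)
p=proj("wrist",C);print("roll proj",p)
x=np.array([.961,-.277,0]);y=np.array([.277,.961,0])
for n in ("wrist",):
    for k in(-1,1): print("tip exp",proj(n,C-np.array([0,0,.085])+k*.0135*y+.03*x))
g=w[200:400:4,260:400:6].mean(2).astype(int)
m=((h[...,1]<45)&(h[...,2]>110)).astype(np.uint8);m[:180]=0;m[370:]=0;m[:,:240]=0;m[:,410:]=0
n,l,st,ce=cv2.connectedComponentsWithStats(m)
for k in range(1,n):
    if st[k,4]>80: print(st[k],ce[k].round(1))
# panel edge in top raw (arm-free picture): panel line pixels
y=np.array([.274,.962]);x=np.array([.962,-.274])
T=lambda z:(z[0]/4+285,z[1]/4+215)
for a,b in [((196,30),(498,62)),((110,306),(680,222))]:
    P,e=tri(ray("top",T(a)),ray("scene",((b[0]-400)/4+305,b[1]/4+190)));d=P[:2]-np.array([.4675,-.1428]);print("corner",P,e,d@x,d@y)
E
```

```text
[0.41553065 0.17848917 0.23027429] [-0.8083376   0.36005838 -0.37498012] 0.0246961938674988 19.978888034820557
roll proj [324.3407 310.7869]
tip exp [344.6712 208.7311]
tip exp [303.0393 208.7133]
[242 180   7  84 249] [244.8 220.4]
[327 180  28  42 828] [337.4 199.6]
[ 360  180   50   43 1396] [383.7 198.6]
[401 180   9  27 110] [406.3 194.6]
[296 212  17  56 616] [302.6 240.4]
[335 219  17  51 618] [343.5 243.1]
[319 233  10  32 280] [323.  248.7]
[295 286  17  20 227] [303.1 293. ]
[338 288  10  57 379] [342.6 315.7]
[320 294   6  27 105] [321.9 306.4]
[297 300  10  44 295] [301.5 321.4]
corner [ 0.5394 -0.1677  0.1261] 0.0018431873833458122 0.07597803472993785 -0.004295077768189034
corner [ 0.3956 -0.126   0.1265] 0.0008791597541729405 -0.07374710981911042 -0.003522684725049729
```

```bash
python3 - <<'E'
from h import *
y=np.array([.274,.962,0]);x=np.array([.962,-.274,0]);h=np.array([.4675,-.1428,.13])
ys=np.arange(-.02,.0141,.002)
print((ys*1000).round().astype(int))
for n in("top","scene"):
    im=cv2.GaussianBlur(cv2.imread(f"pics/{n}raw.png"),(0,0),.5).astype(np.float32)
    for xs in (-.06,-.03,0,.03,.06):
        P=np.array([proj(n,h+xs*x+v*y) for v in ys],np.float32)
        c=cv2.remap(im,P[:,0].copy(),P[:,1].copy(),cv2.INTER_LINEAR).reshape(-1,3)
        print(n,xs,"R",c[:,2].astype(int),"B",c[:,0].astype(int))
E
```

```text
[-20 -18 -16 -14 -12 -10  -8  -6  -4  -2   0   2   4   6   8  10  12  14]
top -0.06 R [212 212 212 212 212 211 209 207 200 174 133 111 122 134 153 188 204 200] B [134 134 135 135 135 134 130 123 111  92  75  75  82  99 139 187 204 189]
top -0.03 R [212 212 212 212 212 212 209 204 199 177 137 137 154 161 162 169 187 203] B [137 137 137 138 139 138 134 121 110  93  74  74  84  87  88  95 114 132]
top 0 R [212 212 212 212 212 211 206 203 201 177 143 142 157 166 169 178 196 209] B [141 141 141 141 141 140 136 124 113  96  78  78  87  90  93 104 125 141]
top 0.03 R [212 211 211 211 212 210 206 203 199 174 137 121 135 148 157 177 192 196] B [149 149 149 150 150 148 141 131 117  97  80  78  87 105 138 175 192 190]
top 0.06 R [207 205 206 206 204 205 204 203 201 185 167 174 196 206 206 202 204 206] B [147 145 148 150 149 149 146 134 118 103 105 125 142 150 149 145 147 151]
scene -0.06 R [236 236 236 236 236 236 235 231 220 193 152 118 102 100 100  98  97  97] B [155 154 153 154 154 154 149 143 128 109  86  68  62  61  60  58  57  59]
scene -0.03 R [236 236 236 236 236 235 232 226 216 191 151 117 102  96  96  96  97  98] B [161 162 161 161 161 159 152 141 127 108  85  69  60  57  59  58  59  60]
scene 0 R [225 225 226 226 225 224 221 217 210 187 150 117 102  97  95  96  97  97] B [182 182 183 184 184 179 169 151 132 109  85  69  62  58  56  57  58  59]
scene 0.03 R [221 223 224 223 223 222 221 219 213 186 148 114  99  96  96  96  98  98] B [175 178 180 180 179 176 168 154 135 109  86  69  59  57  58  58  60  61]
scene 0.06 R [165 165 171 181 191 200 210 215 211 191 157 122 105 100 104 122 150 182] B [121 121 127 136 144 149 151 146 131 111  89  71  63  61  65  82 109 139]
```

Emit:
{"fn": "carry_out", "kwargs": {
  "motion": [
    {"dx": 0.7, "dy": 1.5, "dz": 0, "ax": 0, "ay": 0, "az": 0},
    {"dx": 1.4, "dy": 3, "dz": 0, "ax": 0, "ay": 0, "az": 0},
    {"dx": 1.4, "dy": 3, "dz": 0, "ax": 0, "ay": 0, "az": 0},
    {"dx": 1.4, "dy": 3, "dz": 0, "ax": 0, "ay": 0, "az": 0},
    {"dx": 1.4, "dy": 3, "dz": 0, "ax": 0, "ay": 0, "az": 0},
    {"dx": 1.4, "dy": 3, "dz": 0, "ax": 0, "ay": 0, "az": 0},
    {"dx": 1.4, "dy": 3, "dz": 0, "ax": 0, "ay": 0, "az": 0},
    {"dx": 1.4, "dy": 3, "dz": 0, "ax": 0, "ay": 0, "az": 0},
    {"dx": 1.4, "dy": 3, "dz": 0, "ax": 0, "ay": 0, "az": 0},
    {"dx": 1.3, "dy": 2.3, "dz": 0, "ax": 0, "ay": 0, "az": 0},
    {"dx": 0.7, "dy": 1, "dz": 0, "ax": 0, "ay": 0, "az": 0},
    {"dx": 0, "dy": 0, "dz": 0, "ax": 0, "ay": 0, "az": 0}
  ]
}}

```text
time_s: 11.65
position: [0.469, -0.1377, 0.2288]
eef_rot: [[0.96, -0.279, -0.001], [-0.279, -0.96, 0.001], [-0.001, -0.0, -1.0]]
force: [-0.5, 0.1, -0.9]
opening: 0.0247
grip_force: 20.0
```

Emit:
{"fn": "carry_out", "kwargs": {
  "motion": [
    {"dx": 0, "dy": 0, "dz": 0, "ax": 0, "ay": 0, "az": 0},
    {"dx": 0, "dy": 0, "dz": 0, "ax": 0, "ay": 0, "az": 0},
    {"dx": 0, "dy": 0, "dz": 0, "ax": 0, "ay": 0, "az": 0}
  ]
}}

```text
time_s: 11.95
position: [0.4691, -0.1354, 0.2296]
eef_rot: [[0.962, -0.275, -0.0], [-0.275, -0.962, 0.0], [-0.0, -0.0, -1.0]]
force: [-0.1, -0.0, -1.4]
opening: 0.0253
grip_force: 20.0
```

```bash
cat > m.py <<'E'
from h import *
np.set_printoptions(precision=1,suppress=True,linewidth=200)
s=get_state();print(s["position"].round(4).tolist(),s["force"],s["opening"],s["grip_force"])
y=np.array([.274,.962,0]);x=np.array([.962,-.274,0]);e=np.array([.4665,-.1462,.13])
d=s["position"]-e;print("tcp rel edge mm",d@x*1e3,d@y*1e3)
ims={n:eyes.snapshot(n) for n in("wrist","scene")}
for n in ims: cv2.imwrite(f"pics/m_{n}.png",ims[n])
ys=np.arange(-.020,.0221,.002);print((ys*1000).round().astype(int))
def prof(n,c0,xs):
    P=np.array([proj(n,c0+xs*x+v*y) for v in ys],np.float32)
    c=cv2.remap(ims[n].astype(np.float32),P[:,0].copy(),P[:,1].copy(),cv2.INTER_LINEAR).reshape(-1,3)
    print(n,round(xs*1e3),round(c0[2],3),"R",c[:,2].astype(int),"B",c[:,0].astype(int))
for xs in(.04,.05,.06,.07): prof("wrist",e,xs)
# jaw ends (x=+30mm side) around TCP axis, at tip, pin heights
t=s["position"].copy();t=np.array([t[0],t[1],t[2]+.019-.082])
for dz in(0,.01): prof("wrist",t+[0,0,dz],.029)
for xs in(-.07,-.06,-.05): prof("scene",e,xs)
for xs in(-.03,-.025,-.02): prof("scene",t,xs)
E
python3 m.py
```

```text
[0.4691, -0.1354, 0.2296] [-0.1 -0.  -1.4] 0.02525432995390701 19.97871458530426
tcp rel edge mm -0.4735601672441498 11.064498747845558
[-20 -18 -16 -14 -12 -10  -8  -6  -4  -2   0   2   4   6   8  10  12  14  16  18  20  22]
wrist 40 0.13 R [227 228 227 226 226 228 227 226 228 175 222 193  64  67 113 152 152 150 236 228 228 228] B [138 143 140 141 139 144 141 142 144 101 113  95  37  38  58  78  77  75 156 149 150 151]
wrist 50 0.13 R [227 229 227 227 228 228 228 228 228 179 229 193  63  69 113 166 165 163 235 228 229 229] B [151 152 151 152 154 156 154 155 156 109 120  95  35  40  59  85  84  82 169 161 162 166]
wrist 60 0.13 R [228 228 229 228 228 228 228 229 227 196 225 202  67  70  82 145 101 184 228 190 236 229] B [157 157 157 156 158 157 156 159 156 123 117 105  39  40  70  71  90 163 211 164 170 162]
wrist 70 0.13 R [228 229 228 227 228 229 229 229 229 172 226 192  65  68  82 132 226 229 228 175 234 228] B [159 160 159 157 158 163 160 157 158 105 123  96  39  39  71  63 215 216 210 152 163 155]
wrist 29 0.167 R [226 226 153  79 118 231 131  66  64 155 145 145 199 226 226 232 
[... 812 characters left out ...]
 96  98] B [144 145 146 146 147 146 145 144 133 114  89  66  62  59  57  55  57  58  57  56  58  59]
scene -30 0.167 R [203 172 140 133 149 179 205 221 225 224 223 224 225 224 220 204 171 126 107  99  96  95] B [154 131 111 110 124 146 165 181 182 181 179 181 182 181 176 161 136 102  85  72  61  57]
scene -25 0.167 R [160 115  96 104 128 164 207 219 222 222 222 223 224 217 192 134 101  94 102  97  96  94] B [126  98  89  95 111 133 163 175 179 178 178 179 179 173 154 112  90  87  89  73  64  56]
scene -20 0.167 R [ 85  89  98 110 136 171 203 220 223 223 222 214 191 139 100  85  87  98 102 101  98  98] B [ 80  84  92 101 116 139 160 174 178 179 178 169 150 114  86  77  81  90  90  77  64  59]
```

Emit:
{"fn": "carry_out", "kwargs": {
  "motion": [
    {"dx": 0.1, "dy": 0.5, "dz": 0, "ax": 0, "ay": 0, "az": 0},
    {"dx": 0.1, "dy": 0.6, "dz": 0, "ax": 0, "ay": 0, "az": 0},
    {"dx": 0, "dy": 0, "dz": 0, "ax": 0, "ay": 0, "az": 0},
    {"dx": 0, "dy": 0, "dz": 0, "ax": 0, "ay": 0, "az": 0},
    {"dx": 0, "dy": 0, "dz": 0, "ax": 0, "ay": 0, "az": 0},
    {"dx": 0, "dy": 0, "dz": 0, "ax": 0, "ay": 0, "az": 0}
  ]
}}

```text
time_s: 12.65
position: [0.468, -0.1478, 0.2295]
eef_rot: [[0.961, -0.276, -0.0], [-0.276, -0.961, 0.0], [-0.0, -0.0, -1.0]]
force: [0.1, -0.8, -1.4]
opening: 0.0249
grip_force: 20.0
```

```bash
python3 m.py
```

```text
[0.468, -0.1478, 0.2295] [ 0.1 -0.8 -1.4] 0.024859507820564054 19.97875303030014
tcp rel edge mm 1.90597093296762 -1.1255439169099033
[-20 -18 -16 -14 -12 -10  -8  -6  -4  -2   0   2   4   6   8  10  12  14  16  18  20  22]
wrist 40 0.13 R [226 227 227 227 227 228 226 226 227 233 218 212  57 156 151 150 193 227 226 227 227 226] B [139 140 139 140 143 145 139 142 143 148 110 108  35  79  77  75 113 145 147 147 149 147]
wrist 50 0.13 R [227 228 227 228 228 228 228 228 227 233 224 214  57 170 167 167 179 228 227 228 228 227] B [152 152 153 154 155 156 156 157 155 163 116 110  34  86  86  86 100 162 161 164 163 161]
wrist 60 0.13 R [227 228 228 228 228 228 228 228 228 234 218 218  57  91 111 105 233 228 163 228 228 228] B [155 156 157 155 157 155 157 155 158 163 111 112  34  79  61  89 214 210  81 162 163 162]
wrist 70 0.13 R [228 228 228 228 229 228 228 227 229 232 225 213  57  86 189 228 227 226 168 228 228 228] B [158 158 158 158 161 160 157 157 159 161 120 110  33  72 125 212 208 207  81 159 159 157]
wrist 29 0.167 R [226 227 203  85 110 221 227 227 226 227 170 214  67 169 159 157 11
[... 810 characters left out ...]
 96  97] B [146 148 147 147 147 147 146 144 134 113  88  68  63  59  57  55  58  57  54  56  58  58]
scene -30 0.167 R [225 212 178 148 138 157 175 184 179 181 198 214 222 224 222 211 187 148 144 170 203 218] B [185 170 145 122 113 124 134 138 135 138 152 169 178 181 178 167 147 121 118 137 162 172]
scene -25 0.167 R [169 127  98 104 124 155 191 199 187 177 184 208 218 215 197 148 109 102 126 168 206 220] B [140 110  92  99 109 126 148 152 142 133 140 163 173 171 155 121  96  92 108 137 163 175]
scene -20 0.167 R [ 85  86  95 109 130 166 197 212 202 183 175 178 170 131 101  87  85  97 129 175 210 220] B [ 80  82  90 101 116 136 155 163 154 138 133 137 133 109  86  80  81  88 110 141 165 174]
```

Emit:
{"fn": "carry_out", "kwargs": {
  "motion": [
    {"dx": 0, "dy": -0.15, "dz": 0, "ax": 0, "ay": 0, "az": 0},
    {"dx": 0, "dy": 0, "dz": 0, "ax": 0, "ay": 0, "az": 0},
    {"dx": 0, "dy": 0, "dz": 0.5, "ax": 0, "ay": 0, "az": 0},
    {"dx": 0, "dy": 0, "dz": 0.5, "ax": 0, "ay": 0, "az": 0},
    {"dx": 0, "dy": 0, "dz": 0.5, "ax": 0, "ay": 0, "az": 0},
    {"dx": 0, "dy": 0, "dz": 0.5, "ax": 0, "ay": 0, "az": 0},
    {"dx": 0, "dy": 0, "dz": 0.5, "ax": 0, "ay": 0, "az": 0},
    {"dx": 0, "dy": 0, "dz": 0.5, "ax": 0, "ay": 0, "az": 0},
    {"dx": 0, "dy": 0, "dz": 0.5, "ax": 0, "ay": 0, "az": 0},
    {"dx": 0, "dy": 0, "dz": 0.5, "ax": 0, "ay": 0, "az": 0},
    {"dx": 0, "dy": 0, "dz": 0, "ax": 0, "ay": 0, "az": 0},
    {"dx": 0, "dy": 0, "dz": 0, "ax": 0, "ay": 0, "az": 0}
  ]
}}

```text
time_s: 13.95
position: [0.4684, -0.1465, 0.1895]
eef_rot: [[0.961, -0.277, -0.0], [-0.277, -0.961, 0.0], [-0.0, 0.0, -1.0]]
force: [0.3, 0.4, -0.6]
opening: 0.0247
grip_force: 20.0
```

Emit:
{"fn": "carry_out", "kwargs": {
  "motion": [
    {"dx": 0, "dy": 0, "dz": 0.4, "ax": 0, "ay": 0, "az": 0},
    {"dx": 0, "dy": 0, "dz": 0.4, "ax": 0, "ay": 0, "az": 0},
    {"dx": 0, "dy": 0, "dz": 0.4, "ax": 0, "ay": 0, "az": 0},
    {"dx": 0, "dy": 0, "dz": 0.4, "ax": 0, "ay": 0, "az": 0},
    {"dx": 0, "dy": 0, "dz": 0.3, "ax": 0, "ay": 0, "az": 0},
    {"dx": 0, "dy": 0, "dz": 0, "ax": 0, "ay": 0, "az": 0},
    {"dx": 0, "dy": 0, "dz": 0, "ax": 0, "ay": 0, "az": 0},
    {"dx": 0, "dy": 0, "dz": 0, "ax": 0, "ay": 0, "az": 0}
  ]
}}

```text
time_s: 14.75
position: [0.4686, -0.1465, 0.1707]
eef_rot: [[0.961, -0.277, 0.0], [-0.277, -0.961, -0.0], [0.0, 0.0, -1.0]]
force: [0.1, -0.0, -0.9]
opening: 0.0248
grip_force: 20.0
```

```bash
python3 m.py
```

```text
[0.4686, -0.1465, 0.1707] [ 0.1 -0.  -0.9] 0.02482019163883578 19.978753924369812
tcp rel edge mm 2.0852446090842696 0.2836818020998162
[-20 -18 -16 -14 -12 -10  -8  -6  -4  -2   0   2   4   6   8  10  12  14  16  18  20  22]
wrist 40 0.13 R [223 222 222 224 223 222 224 224 223 231 218 201  56 152 144 145 165 222 223 221 220 224] B [140 142 141 142 142 140 142 143 141 147 110 101  30  76  70  72  92 140 141 139 138 141]
wrist 50 0.13 R [224 222 225 223 223 224 223 223 223 227 224 207  59 156 149 150 191 222 224 223 223 223] B [141 141 144 142 142 144 142 143 141 148 116 103  33  78  74  75 115 143 145 145 147 145]
wrist 60 0.13 R [223 224 223 223 222 225 225 223 223 228 221 216  58  90 108 106 185 212 227 225 223 224] B [151 150 151 151 148 153 150 149 150 154 113 111  33  79  65  91 167 196 156 155 152 155]
wrist 70 0.13 R [223 223 224 223 225 223 224 224 224 230 225 212  61  88 126 223 222 209 228 224 224 224] B [152 151 153 154 155 153 153 154 154 160 120 108  37  72  93 204 202 193 156 154 155 153]
wrist 29 0.108 R [224 222 196  82 107 217 223 222 224 152 220 195  57 154 148 147 
[... 790 characters left out ...]
6  98  97  95  92  93  94  95] B [146 147 148 147 148 147 147 145 136 113  89  72  62  58  57  57  59  57  53  54  58  58]
scene -30 0.108 R [221 181 144 117 104  96  96  96  97  96  95  97  97  98  98  97  94  97  98  98  96  96] B [134 108  84  67  59  56  58  57  59  59  57  57  57  59  60  64  70  80  82  73  62  59]
scene -25 0.108 R [180 138 115 110 101  93  93  94  94  95  96  95  97  99  95  90  92  98 100  96  94  95] B [118  90  69  64  58  53  56  58  58  56  59  57  58  61  66  74  84  90  89  77  65  61]
scene -20 0.108 R [ 99 113 119 114 103  98  95  94  97  95  96  94  97  90  84  82  86  95  99  97  94  96] B [76 76 73 67 59 58 58 59 60 57 58 58 68 74 76 76 79 88 88 77 64 59]
```

```bash
python3 -c "
from station import r
print(r.finish_job())"
```

```text
the job is handed in; nothing more can be done
None
```

I handed the job in with the panel upright (about 1.54 rad) and the clip held squeezed wide open over the middle of its top edge; the edge is about 22 mm inside the jaws and the images show nothing touching, but no verdict came back.

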